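# Fit the new filter cartridge in the water purifier

### The job

Fit the new white filter cartridge into the tilted round bay of the water purifier: enter its two lugs through the two slots of the bay, push it in against the spring, turn it clockwise to the stop (just under a quarter turn), and let the spring lift it so that it seats locked; then let go. Leave the other things on the counter where they are.

Things in the scene. Friction and masses are not known exactly. Their poses are not given: they have to be found in the camera images.
- cartridge_mid (a point): Loose filter cartridge, plain white plastic, 120 mm tall, about 0.25 kg, standing upright on the counter. Point on its axis half-way up, 60 mm above its foot; z runs up its axis, x along its wing. Round body 52 mm in diameter up to 80 mm above the foot; the lowest 8 mm is a cone narrowing to a flat foot of 40 mm. A half turn about z makes no difference.
- cartridge_grip (a point): Centre of the cartridge's wing, the flat upright bar on its top to grip it by: on the axis, 100 mm above the foot. The wing is 48 mm long along x, 16 mm thick along y, and stands from 80 to 120 mm above the foot.
- cartridge_lug (a point): One of the cartridge's two equal lugs, in line with the wing (this one at +x, the other opposite at -x). Each is 10 mm wide, 6 mm tall (30 to 36 mm above the foot) and reaches 33 mm from the axis.
- bay: Round bay of the purifier: fixed grey tube, 88 mm outside, bore 56 mm (2 mm of room round the cartridge), leaning 25 degrees to the purifier's front. Origin: centre of the mouth, level with its rim; z points out of the mouth along the axis, x along the line of the two entry slots. The rim is a ledge 14 mm thick: the lugs can turn below it only with the foot 50 to 57 mm deep (57 = bottomed; aim at 53).
- bay_slot (a point): Entry slot in the rim of the bay, at +x, its up-slope side, 32 mm from the axis; the other is opposite at -x. Each is 40 degrees wide (19 mm), so to enter, the wing must lie along the bay's x within 10 degrees, either way round.
- bay_notch (a point): Locking notch under the ledge, hidden from above, 80 degrees clockwise (negative about the bay's z) from bay_slot, 34 degrees wide, 6 mm tall; a second is opposite. A stop ends the turn at about 85 degrees; anticlockwise is blocked. Eased off here, the spring lifts the cartridge until its lugs rest in the notches: foot 44 mm deep, cartridge_mid 16 mm outside the mouth: locked.
- plunger (a joint): Travel (m) of the spring plate in the bay, 0 when free. It meets the cartridge's foot 38 mm below the mouth with about 5 N and gains 0.6 N per mm: about 14 N with the foot 53 mm deep; 0.006 when the cartridge is locked. A cartridge let go of unturned rests on it in the slots.
- purifier: Countertop water purifier, white, fixed, that carries the bay. Origin on the counter, y-centre of its underside; its front faces its -x. Base from x -90 to +110 mm, y -95 to +95 mm, 50 mm high; tank housing at its back (x +50 to +110 mm) 120 mm high; a steel spout on its -y side reaches y -155 mm at 85 mm height or lower. The mouth of the bay is at x -20, y 0, z 130 mm.
- mug: Bystander: white mug, 72 mm wide, 78 mm tall, handle at its +y. Origin at the centre of its foot.
- tin: Bystander: round tin, 66 mm wide, 70 mm tall. Origin at the centre of its foot.
- screwdriver: Bystander: screwdriver lying flat. Origin under its middle.
- bowl: Bystander: low bowl, 110 mm wide, 45 mm tall. Origin at the centre of its foot.
- sleeve: Bystander: black flat packing sleeve 150 x 110 x 8 mm. Origin at the centre of its underside.
- sleeve2: Bystander: black flat packing sleeve 120 x 90 x 8 mm. Origin at the centre of its underside.

How it is judged:
By the outcome, as a careful person would: the job done as asked, in the order asked, and still so for the second after the job is handed in, with the robot touching nothing.
It also fails if it takes over 48 s, if anything falls off the work surface, if the arm or the gripper's body presses on something with over 40 N, if the wrist force passes 120 N, or if a joint passes its speed limit or range.

### The arm

A 7-joint arm with a two-finger parallel gripper is mounted at the origin on the work surface. World frame = base frame: x ahead of the robot, y to its left, z up, the work surface at z = 0. Lengths are in m, angles in rad, forces in N, time in s.
With the tool pointing down it reaches from about 0.425 to 0.875 m from the base axis. Payload 4.7 kg.
Tool frame: the origin (TCP) lies at the very end of the fingers, on their centre line; the grasp point (between the pads) lies 19 mm behind it; z points along the fingers, y is the line along which they close (so a half turn about z gives the same grasp; the last joint's range is limited). The gripper opens to 87 mm and grips with 3 to 60 N. Pads are 19 mm wide; open, the fingers measure 117 mm over their backs; the gripper's body (75 mm by 190 mm) begins 51 mm behind the grasp point.
Start: joints at [1.358, 0.321, -0.07, 1.45, 0.023, 1.371, -0.057], TCP at [0.146, -0.633, 0.199] pointing down, gripper open.
Joint ranges: [-2.86, 2.86], [-0.3, 2.09], [-1.38, 1.24], [0.06, 2.45], [-1.56, 4.7], [0.09, 2.05], [-2.69, 2.69]. Speed limits (rad/s): [2.57, 2.57, 3.14, 3.14, 3.14, 3.14, 3.14].

### API

Orientations are given as a rotation vector (axis times angle).
In Python, from bench import get_state, get_image, get_calibration, close_job gives the robot as it stands.
- The arm moves only by the shell command python3 -m crank 'ROWS' [FORCE]. ROWS is JSON, a list of rows, each a list of 5 numbers: the opening, from 0 (shut) to 1 (fully open), then the shift along the world's x, y, z in units of 0.2 m (1.0 is 0.2 m), then the turn about the world's z in units of 2 pi rad (1.0 is 2 pi rad). A call has 1 to 5 rows; each row is the pose to reach, as a shift and turn from the pose commanded when the call began, turning the shorter way round; what a row does not reach only later rows make up. A row lasts 1/8 s, in which the tool goes at most 62.5 mm and 10.7 degrees, less where a joint would pass 70% of its speed; a pose out of reach is approached as far as the arm can. A call with a number of a shift or a turn outside -1 to 1 is refused whole. A call with a gripper value outside its range is refused whole. The fingers move at their own pace and stop on an object; FORCE is the grip in N (left out, the last holds). Time passes only in rows, so rows that repeat a pose let the fingers close. It gives the time, the measured TCP pose, the force, the opening and the grip force at its end, in the units of the state.
- get_state(): the state, without advancing time (a new reading comes with each control period).
- get_image(name): name is "side" or "top" or "wrist"; returns the picture (480x640x3 uint8, red, green, blue); there is no depth.
- get_calibration(name): a dict with "fovy" (degrees; the focal length in pixels is half the picture's height over the tangent of half this angle, whatever the lens; pixels are square), "cx", "cy" (the principal point, pixels), "R" (3x3) and "t" (3): a world point X has camera coordinates R X + t. Camera axes: x right, y down, z forward; pixel columns grow to the right and rows downward; lengths in m; the calibration is good to about 2 mm. A picture is of the moment at which its call begins: read the wrist's pose just before it. get_calibration takes no time and is no camera call; for the wrist camera it gives the pose at the moment of the call.
- close_job(): hands the job in; it is judged then, once.
The state is a dict: "time": time; "joint_positions": joint angles; "qd": joint speeds; "joint_torque": joint torques, N m; "position": TCP position; "tool_rot": TCP orientation; "ft_force": force on the tool from outside, world axes, zero at the start; "torque": the same for the moment, N m; "grip_width": opening from 0.0 (shut) to 1.0 (fully open); "grip_force": force on a finger pad.
Only numpy, scipy, OpenCV 4.12 (cv2) and the standard library are available. Lean on these libraries where they do the work, as an engineer would, in place of code of your own. Each camera call takes 0.05 s, during which the arm holds its last target. There are 200 camera calls.

## Working session

There is one attempt and no reset: what is moved stays moved. The work goes in short steps, Python scripts to look and compute and a shell command to move; the robot and the scene stay as the last step left them, time stands still between calls to the robot, and variables do not carry over. Pictures are saved under pics/ and viewed, at most 10 in all, crops included, and the job is handed in when it is done.

```bash
mkdir -p pics; cat > h.py <<'E'
import numpy as np, cv2
from bench import *
from scipy.spatial.transform import Rotation as Ro
def snap(n,f):
    c=get_calibration(n); im=get_image(n); cv2.imwrite(f'pics/{f}.png',im[:,:,::-1]); np.save(f'pics/{f}.npy',np.hstack([np.array(c['R']),np.array(c['t'])[:,None]])); return im,c
def load(n,f):
    c=dict(get_calibration(n)); P=np.load(f'pics/{f}.npy'); c['R']=P[:,:3]; c['t']=P[:,3]; return c
def foc(c): return 240/np.tan(np.radians(c['fovy'])/2)
def proj(c,X):
    x=np.array(c['R'])@np.array(X,float)+np.array(c['t']); f=foc(c); return np.array([c['cx']+f*x[0]/x[2],c['cy']+f*x[1]/x[2]])
def ray(c,p):
    R=np.array(c['R']); f=foc(c); d=R.T@np.array([(p[0]-c['cx'])/f,(p[1]-c['cy'])/f,1]); return -R.T@np.array(c['t']),d/np.linalg.norm(d)
def onz(c,p,z):
    o,d=ray(c,p); return o+d*(z-o[2])/d[2]
def tri(*cp):
    A=np.zeros((3,3));b=np.zeros(3);rs=[ray(c,p) for c,p in cp]
    for o,d in rs:
        M=np.eye(3)-np.outer(d,d);A+=M;b+=M@o
    X=np.linalg.solve(A,b); return X,[np.linalg.norm((np.eye(3)-np.outer(d,d))@(X-o)) for o,d in rs]
E
python3 - <<'E'
from h import *
for n in ['top','side','wrist']:
    im,c=snap(n,n+'0'); print(n,c)
print(get_state())
E
```

```text
top {'fovy': 52.30447616501327, 'cx': 322.4549604428247, 'cy': 237.2411892845608, 'R': array([[-0.02323498, -0.99969966, -0.00779315],
       [-0.9886356 ,  0.02413454, -0.14838185],
       [ 0.14852537,  0.00425694, -0.98889944]]), 't': array([0.01867416, 0.51782861, 1.26973959])}
side {'fovy': 46.086510127704145, 'cx': 312.19836233268666, 'cy': 247.54435639833983, 'R': array([[-0.73026357, -0.68313179,  0.00678781],
       [-0.50193089,  0.52976774, -0.68367501],
       [ 0.46344417, -0.50266996, -0.72975504]]), 't': array([0.38215669, 0.32387295, 1.04776379])}
wrist {'fovy': 71.11598123464404, 'cx': 324.84770919535924, 'cy': 234.86440672506825, 'R': array([[ 0.22566311, -0.97420449, -0.00132847],
       [-0.94472164, -0.21916629,  0.2438589 ],
       [-0.23785959, -0.05377492, -0.96980981]]), 't': array([-0.64938155, -0.03017991,  0.38846324])}
{'time': 0.15, 'joint_positions': array([ 1.35811937,  0.32164427, -0.07005186,  1.45138884,  0.0226357 ,
        1.37081033, -0.05686426]), 'qd': array([-0.00017581, -0.00230418, -0.00058529, -0.00352441,  0.00048415,
       -0.00047086, -0.00024101]), 'joint_torque': array([ 4.70002055e-05, -4.91797614e+01, -4.04427247e-01, -3.12877643e+01,
       -6.39245496e-02,  4.04044543e-02,  1.00892998e-04]), 'position': array([ 0.14596203, -0.63293505,  0.19842102]), 'tool_rot': array([-3.11998590e+00, -3.55351133e-01,  4.65418012e-04]), 'ft_force': array([ 0.46943493, -0.43908687,  1.06937856]), 'torque': array([-0.0305405 ,  0.00050123, -0.02719091]), 'grip_force': 0.0, 'grip_width': 1.0005600787180118}
```

View pics/top0.png

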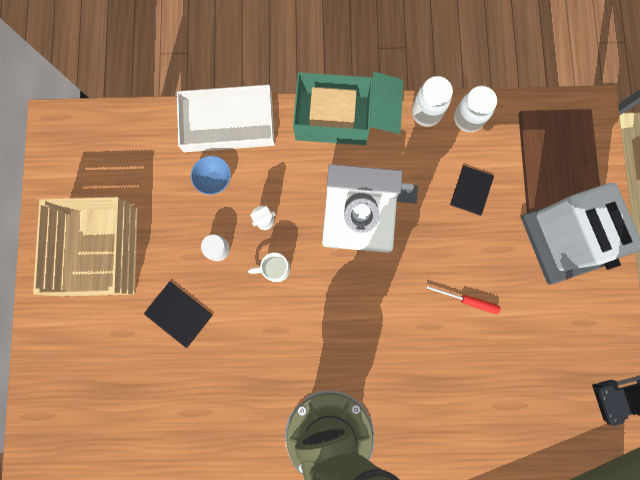

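View pics/side0.png

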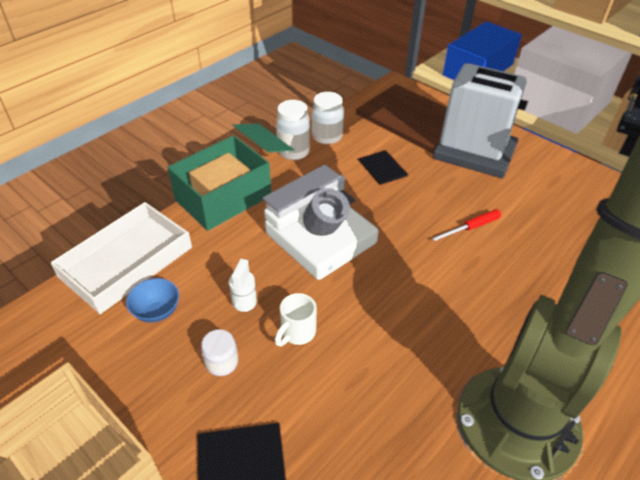

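Top: cartridge about (263,217), mug (275,267), bay mouth about (361,210), purifier roughly square to the robot. Side: cartridge foot about (243,303), wing (241,270), bay mouth (327,210). I'll crop and enlarge.

```bash
python3 - <<'E'
import cv2,numpy as np
a=cv2.imread('pics/top0.png')[155:265,230:430]; b=cv2.imread('pics/side0.png')[155:335,210:390]
a=cv2.resize(a,None,fx=4,fy=4,interpolation=cv2.INTER_CUBIC); b=cv2.resize(b,(600,600),interpolation=cv2.INTER_CUBIC)
cv2.imwrite('pics/c1.png',a); cv2.imwrite('pics/c2.png',b)
from h import *
t=load('top','top0'); s=load('side','side0')
print(tri((t,(263,215)),(s,(242,268))),tri((t,(361,211)),(s,(328,210))))
for p in [(323,249),(393,251)]: print(onz(t,p,.05))
E
```

```text
(array([0.56944984, 0.15716107, 0.11568679]), [np.float64(0.002641523972901348), np.float64(0.0026415239729013417)]) (array([ 0.57006619, -0.09605521,  0.1067266 ]), [np.float64(0.0037943887696261884), np.float64(0.003794388769626156)])
[0.48496434 0.00557692 0.05      ]
[ 0.47517301 -0.17901249  0.05      ]
```

View pics/c1.png

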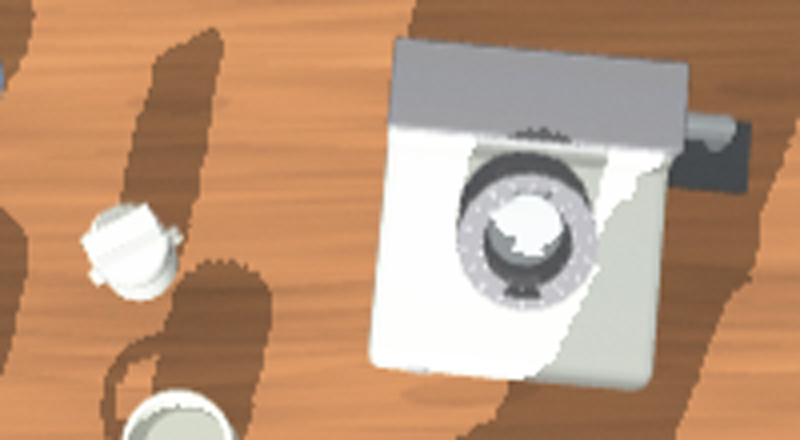

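View pics/c2.png

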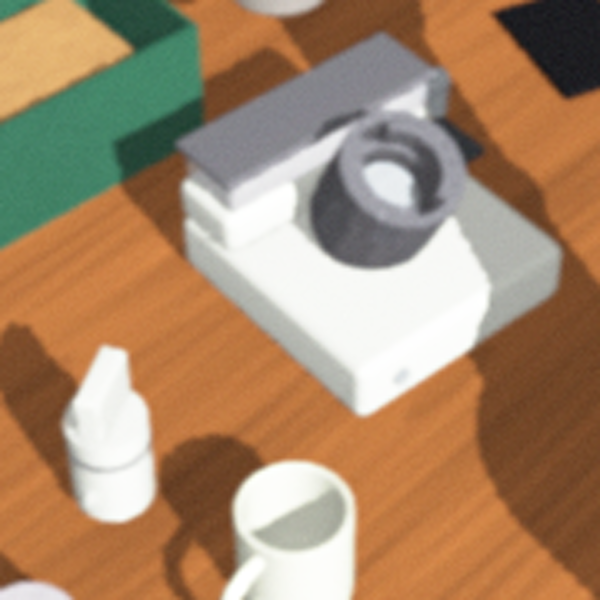

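```bash
python3 -m crank '[[1,1,1,0.6,0.14],[1,1,1,0.6,0.14],[1,1,1,0.6,0.14],[1,1,1,0.6,0.14],[1,1,1,0.6,0.14]]'
python3 -m crank '[[1,1,1,0,0.14],[1,1,1,0,0.14],[1,1,1,0,0.14],[1,1,1,0,0.14],[1,1,1,0,0.14]]'
python3 -m crank '[[1,0.1,1,0,0.01],[1,0.1,1,0,0.01],[1,0.1,1,0,0.01],[1,0.1,1,0,0.01],[1,0.1,1,0,0.01]]'
python3 -c "
from h import *
snap('wrist','w1')"
python3 -m crank '[[1,0,0.95,-0.5,0],[1,0,0.95,-0.5,0],[1,0,0.95,-0.5,0],[1,0,0.95,-0.5,0],[1,0,0.95,-0.5,0]]'
python3 -c "
from h import *
snap('wrist','w2'); s=get_state(); print(s)
import cv2
a=cv2.imread('pics/w1.png');b=cv2.imread('pics/w2.png')
cv2.imwrite('pics/w12.png',cv2.resize(np.vstack([a,b]),(400,600),interpolation=3))"
```

```text
time: 0.78
position: [0.3475, -0.4315, 0.3201]
tool_rot: [2.668, 1.658, 0.0]
ft_force: [0.9, -0.3, -0.2]
grip_width: 0.997
grip_force: 0.0
time: 1.4
position: [0.5482, -0.2292, 0.3191]
tool_rot: [-1.703, -2.64, -0.003]
ft_force: [-1.3, 0.1, 1.1]
grip_width: 1.003
grip_force: 0.0
time: 2.02
position: [0.566, -0.0326, 0.3192]
tool_rot: [1.629, 2.686, -0.001]
ft_force: [-1.2, -0.1, -1.0]
grip_width: 1.0
grip_force: 0.0
time: 2.7
position: [0.5656, 0.1562, 0.2178]
tool_rot: [-1.63, -2.683, 0.003]
ft_force: [0.2, -0.7, 0.5]
grip_width: 0.998
grip_force: 0.0
{'time': 2.75, 'joint_positions': array([ 0.38184899,  0.27048616, -0.82816755,  1.56043078,  0.20157764,
        1.40077299,  0.01347656]), 'qd': array([ 0.02507168, -0.01575815,  0.02011526, -0.0174181 ,  0.0055328 ,
        0.00371455,  0.00155626]), 'joint_torque': array([-1.73985913e+00, -3.63336539e+01, -7.38078341e+00, -3.00736964e+01,
       -3.05168582e-01, -1.09908500e-02, -4.87332651e-02]), 'position': array([0.56661098, 0.15439798, 0.21863607]), 'tool_rot': array([-1.63462814e+00, -2.68233221e+00,  2.37207732e-03]), 'ft_force': array([ 0.17647015, -0.84464721,  0.3059906 ]), 'torque': array([-0.00703039, -0.23129486, -0.01196481]), 'grip_force': 0.0, 'grip_width': 1.001725664997537}
```

View pics/w12.png

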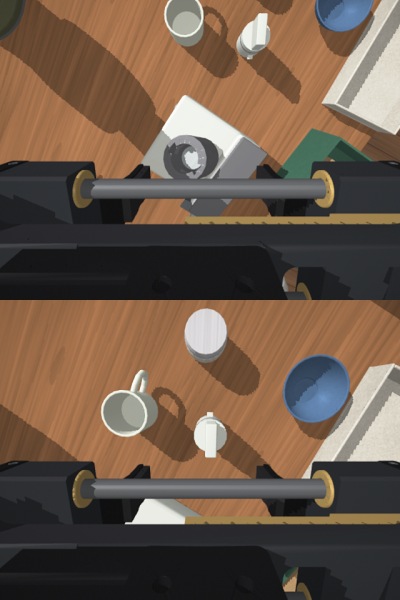

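w12: over the cartridge (lower view, native px) wing at about (336,218), near-vertical in the image, so nearly aligned with the tool; bay seen in the upper view at about (307,250). Enlarge both.

```bash
python3 - <<'E'
import cv2,numpy as np
a=cv2.imread('pics/w1.png')[200:300,240:360];b=cv2.imread('pics/w2.png')[150:290,280:400]
cv2.imwrite('pics/c3.png',np.hstack([cv2.resize(b,None,fx=4,fy=4,interpolation=2)[:560,:310*2-300],cv2.resize(a,None,fx=4,fy=4,interpolation=2)[:400] if 0 else cv2.copyMakeBorder(cv2.resize(a,None,fx=4,fy=4,interpolation=2),0,160,0,0,0)]))
print(cv2.imread('pics/c3.png').shape)
E
```

```text
(560, 800, 3)
```

View pics/c3.png

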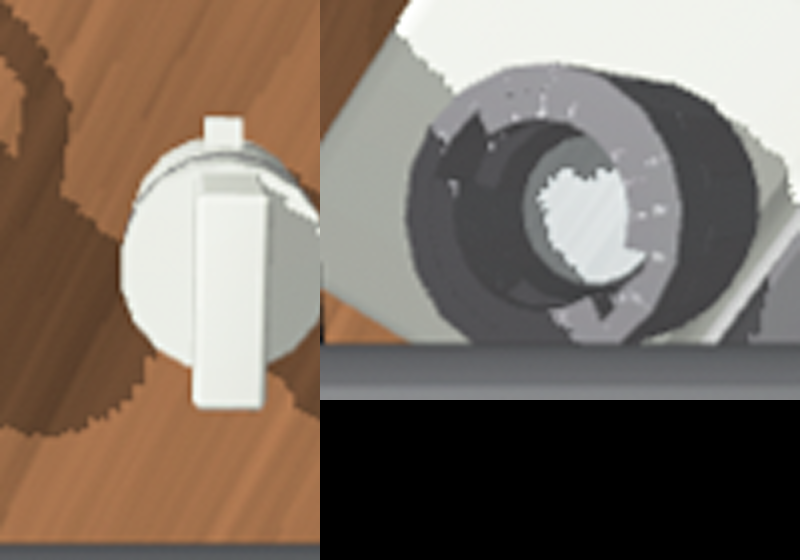

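```bash
cat > m.py <<'E'
from h import *
from scipy.optimize import least_squares
t=load('top','top0'); s=load('side','side0'); w1=load('wrist','w1'); w2=load('wrist','w2')
# cartridge: wing top corners, wrist + z from top/side tri
P=[onz(w2,p,.12) for p in [(329.2,198.2),(346.7,198.2),(346.2,252),(328.5,252)]]
c=np.mean(P,0); d=(P[3]+P[2]-P[0]-P[1])/2; print('cart',c,np.linalg.norm(d),np.degrees(np.arctan2(d[1],d[0])),'thick',np.linalg.norm(P[0]-P[1]))
print('lug',onz(w2,(336,179.5),.036), 'proj top/side',proj(t,c),proj(s,c))
print(tri((w2,(337.7,225)),(s,(210+110/3.333,155+362/3.333))))
th=np.linspace(0,2*np.pi,361)
def F(q,z=None):
    x,y,zz,a=q; yaw=np.array([[np.cos(a),-np.sin(a),0],[np.sin(a),np.cos(a),0],[0,0,1]])
    return np.array([x,y,zz]),yaw@Ro.from_euler('y',-25,degrees=True).as_matrix(),yaw
def res(q):
    o,R,Y=F(q); r=[]
    C=[o+R@np.array([.044*np.cos(u),.044*np.sin(u),0]) for u in th]
    for cam,l,rt,tp,bt in [(w1,261.75,330.5,215.75,None),(t,344.25,380,None,233),(s,311.4,350.4,188.6,None)]:
        p=np.array([proj(cam,X) for X in C])
        for v,m in [(l,p[:,0].min()),(rt,p[:,0].max()),(tp,p[:,1].min()),(bt,p[:,1].max())]:
            if v: r.append(m-v)
    r+=list(proj(w1,o+R@np.array([-.032,0,0]))-[275.5,237.5]); r+=list(proj(t,o+R@np.array([-.032,0,0]))-[360.5,227.5])
    b=o+Y@np.array([.02,0,0]); b[2]=0
    for X,p in [((.11,.095,.12),(329.5,165)),((.11,-.095,.12),(402,171.2))]: r+=list(proj(t,b+Y@np.array(X))-p)
    return np.array(r)
f=least_squares(res,[.57,-.096,.13,-.08],loss='soft_l1'); print('bay',f.x,np.degrees(f.x[3])); print(np.round(res(f.x),1))
E
python3 m.py
```

```text
cart [0.57346344 0.16407813 0.12      ] 0.047463355783036926 -62.61207323071925 thick 0.01478593204542214
lug [0.55912026 0.19328363 0.036     ] proj top/side [259.38414242 212.36141091] [239.22366401 267.73331248]
(array([0.56900684, 0.16273823, 0.13316355]), [np.float64(0.004859456515279919), np.float64(0.00485945651527994)])
bay [ 0.55756542 -0.09448162  0.12730994 -0.11626103] -6.661266333682469
[-0.1 -0.9  0.   0.2 -0.4 -0.6 -0.  -1.5 -0.2 -0.5 -0.6  0.2  0.2 -0.5
 -1.8  0.9 -1.5]
```

```bash
python3 -m crank '[[1,0.04,0.035,-0.2,0],[1,0.04,0.035,-0.5,0],[1,0.04,0.035,-0.66,0],[1,0.04,0.035,-0.66,0],[1,0.04,0.035,-0.66,0]]'
python3 -m crank '[[0,0,0,0,0],[0,0,0,0,0],[0,0,0,0,0],[0,0,0,0,0],[0,0,0,0,0]]' 8
python3 -m crank '[[0,0,0,0,0],[0,0,0,0,0]]' 8
python3 -c "
from h import *
c=get_calibration('wrist');print(get_state()['tool_rot'],get_state()['joint_positions'])"
```

```text
time: 3.38
position: [0.5761, 0.1622, 0.0892]
tool_rot: [1.635, 2.68, 0.003]
ft_force: [1.2, -0.0, 0.6]
grip_width: 1.001
grip_force: 0.0
time: 4.0
position: [0.5741, 0.1637, 0.0873]
tool_rot: [1.632, 2.684, 0.0]
ft_force: [-0.3, -0.1, -0.7]
grip_width: 0.517
grip_force: 0.0
time: 4.25
position: [0.5741, 0.1636, 0.0872]
tool_rot: [-1.632, -2.684, -0.0]
ft_force: [1.1, 0.5, -0.2]
grip_width: 0.288
grip_force: 0.0
[-1.63215846e+00 -2.68429719e+00 -6.68520332e-05] [ 0.32726025  0.39582997 -0.79378442  1.70098973  0.30282157  1.17248112
 -0.06871993]
```

```bash
python3 -m crank '[[0,0,0,0,0],[0,0,0,0,0],[0,0,0,0,0]]' 8
python3 -m crank '[[0,-0.027,0.052,0.006,0],[0,-0.054,0.104,0.008,0],[0,-0.081,0.156,0.004,0],[0,-0.108,0.208,-0.009,0],[0,-0.108,0.208,-0.009,0]]' 8
python3 -m crank '[[0,0,0,0,0],[0,0,0,0,0],[0,0,0,0.3,0],[0,0,0,0.5,0],[0,0,0,0.5,0]]' 45
python3 -c "
from h import *
snap('wrist','w3');snap('side','s3');import cv2
a=cv2.imread('pics/w3.png')[:,100:500];b=cv2.imread('pics/s3.png')[140:380,120:320]
cv2.imwrite('pics/c4.png',np.hstack([a,cv2.resize(b,(400,480),interpolation=2)]))"
```

```text
time: 4.62
position: [0.5741, 0.1636, 0.0872]
tool_rot: [1.632, 2.684, -0.0]
ft_force: [0.1, 0.7, -1.5]
grip_width: 0.183
grip_force: 8.0
time: 5.25
position: [0.5524, 0.2083, 0.0871]
tool_rot: [1.628, 2.686, 0.004]
ft_force: [-0.9, -0.7, 5.8]
grip_width: 0.179
grip_force: 8.0
time: 5.88
position: [0.554, 0.2074, 0.1889]
tool_rot: [1.629, 2.682, 0.008]
ft_force: [-0.0, 0.5, -2.2]
grip_width: 0.179
grip_force: 45.0
```

View pics/c4.png

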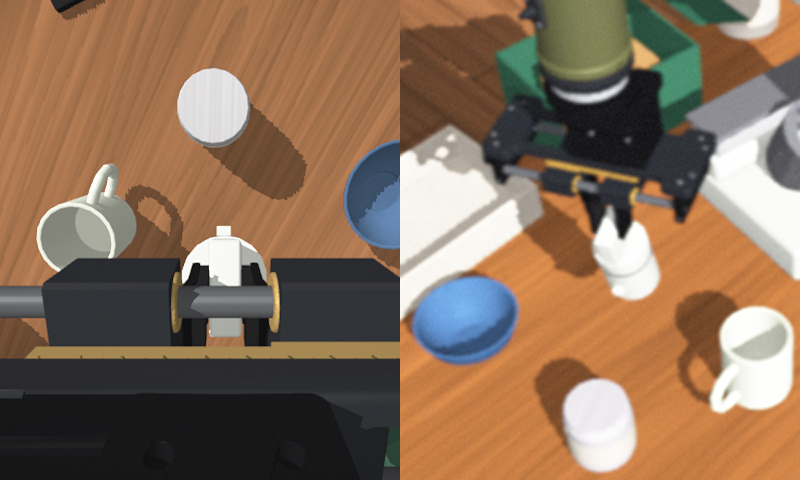

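```bash
python3 - <<'E'
from h import *
s=load('side','s3'); st=get_state(); g=st['position']+[0,0,.019]; print(st['position'],st['ft_force'])
w=np.array([np.cos(np.radians(-62.6)),np.sin(np.radians(-62.6)),0])
n=np.array([-w[1],w[0],0])
for T in [0,10,15,20,25,30]:
    a=np.radians(T); ax=np.array([0,0,1])*np.cos(a)-w*np.sin(a); wx=w*np.cos(a)+np.array([0,0,1])*np.sin(a)
    foot=g-ax*.1063
    pts=np.array([proj(s,foot+ax*h+r*(np.cos(u)*wx+np.sin(u)*n)) for h,r in((0,.02),(.008,.026)) for u in np.linspace(0,6.28,60)])
    p=proj(s,foot+ax*.01);q=proj(s,foot+ax*.07)
    i=pts[:,1].argmax();print(T,'low',pts[i].round(1),'L',pts[:,0].min().round(1),'R',pts[:,0].max().round(1),'slope',((p-q)[0]/(p-q)[1]).round(2))
E
```

```text
[0.55175718 0.20553934 0.18468614] [-0.46960293 -0.61754101 -2.13228683]
0 low [230.9 300.1] L 218.5 R 244.7 slope 0.15
10 low [233.5 294.2] L 221.7 R 247.5 slope 0.31
15 low [235.2 290.9] L 223.2 R 248.8 slope 0.42
20 low [236.7 287.4] L 224.7 R 250.1 slope 0.58
25 low [238.2 283.8] L 226.1 R 251.2 slope 0.81
30 low [239.7 280. ] L 227.3 R 252.3 slope 1.22
```

```bash
python3 - <<'E'
import cv2,numpy as np
b=cv2.imread('pics/s3.png').astype(int)
hsv=cv2.cvtColor(b.astype('uint8'),cv2.COLOR_BGR2HSV)
m=((hsv[...,1]<70)&(hsv[...,2]>130)).astype('uint8'); m[:, :205]=0; m[:,262:]=0; m[:238]=0; m[300:]=0
for r in range(246,294,4):
    c=np.where(m[r])[0]; print(r,c.min() if len(c) else '',c.max() if len(c) else '')
E
```

```text
246 223 226
250 221 236
254 219 241
258 217 243
262 216 244
266 217 245
270 218 247
274 221 248
278 223 249
282 225 248
286 226 245
290
```

```bash
python3 -m crank '[[0,0,0,-0.3,0],[0,0,0,-0.47,0],[0,0,0,-0.49,0],[0,0,0,-0.49,0]]' 45
python3 -m crank '[[0,0,0,-0.01,0],[0,-0.015,0.03,-0.013,0],[0,-0.03,0.06,-0.018,0],[0,-0.045,0.09,-0.022,0],[0,-0.045,0.09,-0.022,0]]' 8
python3 -m crank '[[0,0,0,0,0],[0,0,0,0,0],[0,0,0,0.3,0],[0,0,0,0.6,0],[0,0,0,0.6,0]]' 45
cat > tilt.py <<'E'
from h import *
import sys
from scipy.spatial import ConvexHull
_,s=snap('side',sys.argv[1]); b=cv2.imread(f'pics/{sys.argv[1]}.png'); st=get_state(); g=st['position']+[0,0,.019]; print(st['position'],st['tool_rot'],st['ft_force'])
hsv=cv2.cvtColor(b,cv2.COLOR_BGR2HSV); m=((hsv[...,1]<70)&(hsv[...,2]>130)).astype('uint8')
tx=Ro.from_rotvec(st['tool_rot']).as_matrix()[:,0]; w=-tx; n=np.array([-w[1],w[0],0])
for T in range(0,36,5):
    a=np.radians(T); ax=np.array([0,0,1])*np.cos(a)-w*np.sin(a); wx=w*np.cos(a)+np.array([0,0,1])*np.sin(a); foot=g-ax*.1063
    pts=np.array([proj(s,foot+ax*h+r*(np.cos(u)*wx+np.sin(u)*n)) for h,r in((0,.02),(.008,.026),(.045,.026)) for u in np.linspace(0,6.28,60)],dtype=np.float32)
    k=np.zeros(m.shape,'uint8'); cv2.fillPoly(k,[cv2.convexHull(pts).astype(int)],1)
    ring=cv2.dilate(k,np.ones((5,5)))-k
    print(T,'inside',m[k>0].mean().round(3),'ring',m[ring>0].mean().round(3))
E
python3 tilt.py s4
```

```text
time: 6.48
position: [0.5507, 0.2049, 0.0853]
tool_rot: [-1.63, -2.682, 0.004]
ft_force: [0.2, 0.5, -0.6]
grip_width: 0.174
grip_force: 45.0
time: 7.1
position: [0.5429, 0.2245, 0.083]
tool_rot: [-1.63, -2.685, -0.001]
ft_force: [-0.2, 0.7, -0.3]
grip_width: 0.183
grip_force: 8.0
time: 7.72
position: [0.5465, 0.2249, 0.2084]
tool_rot: [1.629, 2.678, 0.012]
ft_force: [-0.5, 0.1, -2.9]
grip_width: 0.178
grip_force: 45.0
[0.54485511 0.22368562 0.20521934] [1.63112773 2.68110959 0.00481348] [-0.01540546 -0.86490432 -2.77021819]
0 inside 0.327 ring 0.32
5 inside 0.43 ring 0.36
10 inside 0.535 ring 0.395
15 inside 0.664 ring 0.409
20 inside 0.803 ring 0.354
25 inside 0.895 ring 0.294
30 inside 0.865 ring 0.485
35 inside 0.76 ring 0.496
```

```bash
python3 -m crank '[[0,-0.05,-0.2,0.2,0.02],[0,-0.1,-0.5,0.235,0.05],[0,-0.215,-0.8,0.235,0.08],[0,-0.215,-1,0.235,0.11],[0,-0.215,-1,0.235,0.14]]' 45
python3 -m crank '[[0,0,-0.3,0,0.01],[0,0,-0.556,0,0.015],[0,0,-0.556,0,0.015],[0,0,-0.556,0,0.015],[0,0,-0.556,0,0.015]]' 45
python3 tilt.py s5
python3 - <<'E'
from h import *
snap('wrist','w5');snap('top','t5')
a=cv2.imread('pics/w5.png')[120:420,170:470];b=cv2.imread('pics/s5.png')[120:270,250:400];c=cv2.imread('pics/t5.png')[150:270,300:420]
cv2.imwrite('pics/c5.png',np.hstack([cv2.resize(a,(400,400),interpolation=2),cv2.resize(b,(400,400),interpolation=2)]))
E
```

```text
time: 8.4
position: [0.4989, 0.0177, 0.2479]
tool_rot: [-0.51, -3.096, 0.004]
ft_force: [0.9, -0.1, -1.9]
grip_width: 0.178
grip_force: 45.0
time: 9.02
position: [0.5003, -0.0863, 0.2494]
tool_rot: [-0.357, -3.12, -0.001]
ft_force: [0.5, 0.1, -2.2]
grip_width: 0.174
grip_force: 45.0
[ 0.50042899 -0.0863821   0.2496994 ] [-3.56859953e-01 -3.12054830e+00 -1.30616176e-04] [-0.58473068  0.0819545  -1.86107305]
0 inside 0.441 ring 0.447
5 inside 0.516 ring 0.449
10 inside 0.622 ring 0.449
15 inside 0.747 ring 0.426
20 inside 0.871 ring 0.377
25 inside 0.933 ring 0.359
30 inside 0.875 ring 0.462
35 inside 0.765 ring 0.431
```

View pics/c5.png

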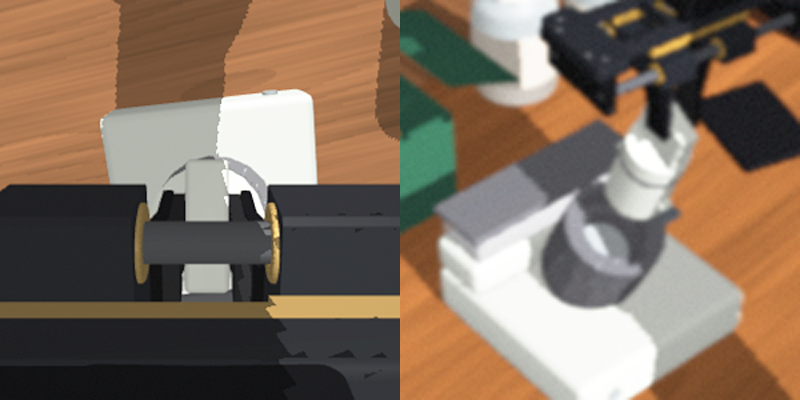

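```bash
python3 - <<'E'
from h import *
w=load('wrist','w5'); P=[onz(w,p,.05) for p in [(247,208.5),(401,187.5)]]; print(P, np.degrees(np.arctan2(*(P[0]-P[1])[:2]))) 
for yaw in (-6.7,-8):
  o=np.array([.5576,-.0945,0]); a=np.radians(yaw); Y=np.array([[np.cos(a),-np.sin(a),0],[np.sin(a),np.cos(a),0],[0,0,1]]); b=o+Y@[.02,0,0]
  for y in (.095,-.095): print(proj(w,b+Y@[-.09,y,.05]))
E
```

```text
[array([ 0.478747, -0.174158,  0.05    ]), array([0.49497034, 0.00379529, 0.05      ])] -174.79095625321276
[405.27536948 190.25442762]
[241.15856692 208.2949769 ]
[406.74151587 191.99649047]
[242.22129999 206.32633984]
```

```bash
python3 -m crank '[[0,0,-0.009,-0.04,0.018],[0,0,-0.009,-0.081,0.018],[0,0,-0.009,-0.081,0.018],[0,0,-0.009,-0.081,0.018]]' 25
python3 -m crank '[[0,0.025,-0.003,-0.054,0],[0,0.05,-0.006,-0.109,0],[0,0.075,-0.008,-0.163,0],[0,0.084,-0.009,-0.18,0],[0,0.084,-0.009,-0.18,0]]' 25
python3 tilt.py s6
```

```text
time: 9.68
position: [0.5006, -0.0896, 0.2341]
tool_rot: [0.185, 3.136, -0.0]
ft_force: [-1.2, 0.4, -2.2]
grip_width: 0.177
grip_force: 25.0
time: 10.3
position: [0.5174, -0.0912, 0.1975]
tool_rot: [-0.183, -3.136, -0.001]
ft_force: [-0.6, 0.5, -1.7]
grip_width: 0.182
grip_force: 25.0
[ 0.51739297 -0.09143464  0.19782909] [-1.83708059e-01 -3.13600791e+00 -2.50030994e-04] [-0.53548052 -0.23162234 -1.82248203]
0 inside 0.744 ring 0.746
5 inside 0.783 ring 0.771
10 inside 0.818 ring 0.82
15 inside 0.871 ring 0.827
20 inside 0.952 ring 0.722
25 inside 0.958 ring 0.758
30 inside 0.901 ring 0.738
35 inside 0.816 ring 0.664
```

```bash
python3 -m crank '[[0,0.02,-0.002,-0.045,0],[0,0.04,-0.004,-0.082,0],[0,0.04,-0.004,-0.082,0]]' 15
python3 -m crank '[[0,0.015,-0.001,-0.03,0],[0,0.025,-0.003,-0.054,0],[0,0.025,-0.003,-0.054,0]]' 15
python3 tilt.py s7 | head -1
python3 - <<'E'
from h import *
snap('wrist','w7')
a=cv2.imread('pics/w7.png')[120:420,170:470];b=cv2.imread('pics/s7.png')[120:270,270:420]
cv2.imwrite('pics/c7.png',np.hstack([cv2.resize(a,(400,400),interpolation=2),cv2.resize(b,(400,400),interpolation=2)]))
E
```

```text
time: 10.72
position: [0.5253, -0.0922, 0.1806]
tool_rot: [-0.183, -3.135, -0.001]
ft_force: [1.5, 1.0, -2.5]
grip_width: 0.181
grip_force: 15.0
time: 11.1
position: [0.5301, -0.0927, 0.1706]
tool_rot: [-0.184, -3.135, -0.0]
ft_force: [-3.2, 2.5, 2.0]
grip_width: 0.181
grip_force: 15.0
[ 0.53011167 -0.09267681  0.17076247] [-1.83673881e-01 -3.13548752e+00 -3.18128627e-04] [-2.56592791  1.55387026  2.14596041]
```

View pics/c7.png

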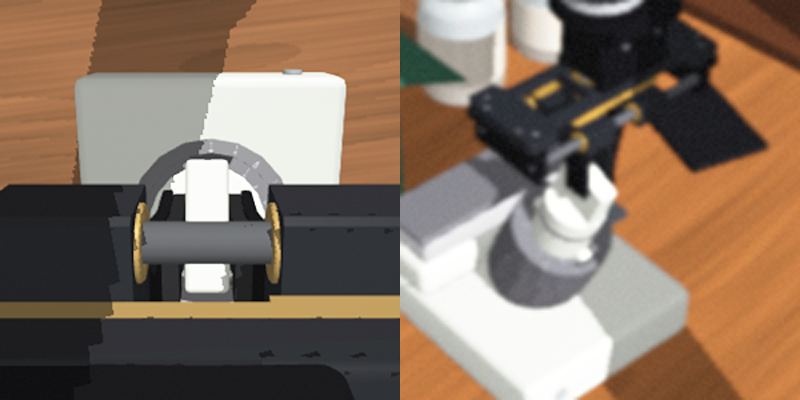

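c7: cartridge in the bore, wing square to the purifier's front, front lug at its slot at about (585,255). Press in.

```bash
python3 -m crank '[[0,0.01,-0.001,-0.021,0],[0,0.02,-0.002,-0.042,0],[0,0.03,-0.003,-0.064,0],[0,0.03,-0.003,-0.064,0]]' 55
python3 tilt.py s8
```

```text
time: 11.7
position: [0.5353, -0.0926, 0.1588]
tool_rot: [-0.183, -3.134, -0.0]
ft_force: [-8.8, 4.0, 7.5]
grip_width: 0.177
grip_force: 55.0
[ 0.53533644 -0.09266401  0.15879753] [-1.83379358e-01 -3.13392704e+00 -2.90255479e-04] [-7.36115768  4.21062554  6.38947778]
0 inside 0.736 ring 0.78
5 inside 0.726 ring 0.725
10 inside 0.738 ring 0.653
15 inside 0.794 ring 0.575
20 inside 0.868 ring 0.542
25 inside 0.901 ring 0.541
30 inside 0.889 ring 0.492
35 inside 0.839 ring 0.553
```

```bash
python3 -m crank '[[0,0.007,0,-0.014,0],[0,0.007,0,-0.014,0]]' 55
python3 -m crank '[[0,0,0,0,-0.02],[0,0,0,0,-0.04],[0,0,0,0,-0.06],[0,0,0,0,-0.06]]' 45
python3 -c "from h import *;s=get_state();print(s['tool_rot'],s['torque'])"
```

```text
time: 12.0
position: [0.5363, -0.0926, 0.1564]
tool_rot: [-0.183, -3.133, 0.0]
ft_force: [-10.0, 3.8, 11.3]
grip_width: 0.17
grip_force: 55.0
time: 12.5
position: [0.5389, -0.0896, 0.1574]
tool_rot: [0.765, 3.045, 0.006]
ft_force: [-4.4, 8.1, 10.7]
grip_width: 0.187
grip_force: 46.3
[0.76486931 3.04549253 0.00647028] [2.52809135 0.81954713 0.34694299]
```

```bash
python3 -m crank '[[0,0,0,0,-0.02],[0,0,0,0,-0.04],[0,0,0,0,-0.06],[0,0,0,0,-0.06]]' 35
python3 -c "from h import *;s=get_state();print(s['tool_rot'],s['torque'])"
```

```text
time: 13.0
position: [0.5401, -0.0908, 0.158]
tool_rot: [1.322, 2.846, 0.006]
ft_force: [-3.3, 6.5, 12.3]
grip_width: 0.2
grip_force: 36.9
[1.32200253 2.84559123 0.00619824] [1.92951487 0.27483517 0.25501688]
```

```bash
python3 -m crank '[[0,0,0,0,-0.02],[0,0,0,0,-0.04],[0,0,0,0,-0.06],[0,0,0,0,-0.06]]' 30
python3 tilt.py s9
python3 - <<'E'
from h import *
snap('wrist','w9'); print(get_state()['torque'])
a=cv2.imread('pics/w9.png')[120:420,170:470];b=cv2.imread('pics/s9.png')[120:270,270:420]
cv2.imwrite('pics/c9.png',np.hstack([cv2.resize(a,(400,400),interpolation=2),cv2.resize(b,(400,400),interpolation=2)]))
E
```

```text
time: 13.5
position: [0.5406, -0.0923, 0.1584]
tool_rot: [1.832, 2.545, 0.006]
ft_force: [-3.6, 4.6, 12.1]
grip_width: 0.213
grip_force: 31.9
[ 0.54055217 -0.09229001  0.15841185] [1.83136753 2.54606311 0.00591846] [-1.39885461  3.94369314 11.36591017]
0 inside 0.675 ring 0.724
5 inside 0.697 ring 0.737
10 inside 0.717 ring 0.763
15 inside 0.751 ring 0.733
20 inside 0.744 ring 0.698
25 inside 0.687 ring 0.715
30 inside 0.594 ring 0.651
35 inside 0.524 ring 0.539
[1.2377436  0.11031225 0.10334771]
```

View pics/c9.png

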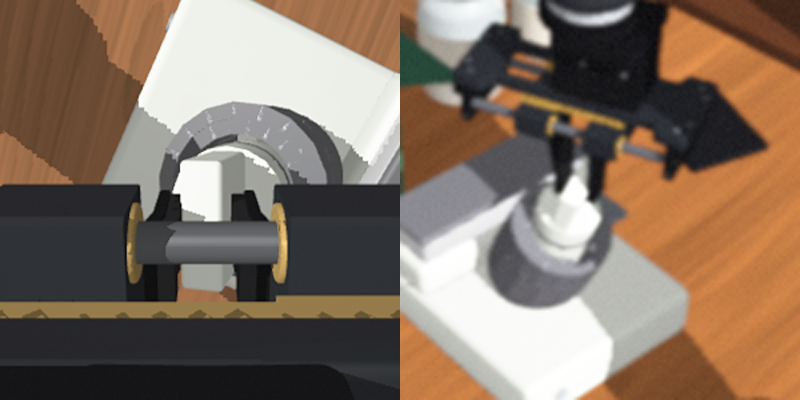

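c9: wing follows the gripper, lugs below the rim. Turn to the stop.

```bash
python3 -m crank '[[0,0,0,0,-0.02],[0,0,0,0,-0.04],[0,0,0,0,-0.052],[0,0,0,0,-0.052]]' 30
python3 -c "from h import *;s=get_state();print(s['tool_rot'],s['torque'])"
python3 -m crank '[[0,0,0,0,-0.014],[0,0,0,0,-0.014]]' 30
python3 -c "from h import *;s=get_state();print(s['tool_rot'],s['torque'])"
```

```text
time: 14.1
position: [0.5406, -0.093, 0.1585]
tool_rot: [2.222, 2.213, 0.006]
ft_force: [-2.7, 3.2, 12.0]
grip_width: 0.211
grip_force: 31.3
[2.2217196  2.21343071 0.00637874] [0.82151166 0.13094598 0.12270248]
time: 14.35
position: [0.5401, -0.0928, 0.1584]
tool_rot: [2.316, 2.116, 0.005]
ft_force: [-4.5, 2.7, 11.7]
grip_width: 0.217
grip_force: 31.9
[2.31620581 2.11567379 0.00547822] [0.92939135 0.37864102 0.58809346]
```

```bash
python3 -m crank '[[0,-0.006,0,0.013,0.004],[0,-0.012,0.001,0.026,0.004],[0,-0.02,0.002,0.044,0.004],[0,-0.02,0.002,0.044,0.004],[0,-0.02,0.002,0.044,0.004]]' 12
python3 -c "from h import *;s=get_state();print(s['tool_rot'],s['torque'])"
```

```text
time: 14.98
position: [0.5345, -0.0935, 0.1645]
tool_rot: [2.293, 2.145, 0.001]
ft_force: [-0.7, 0.6, 4.3]
grip_width: 0.232
grip_force: 12.6
[2.29341095e+00 2.14466337e+00 9.86338339e-04] [ 0.06148654 -0.27295582  0.04251302]
```

```bash
python3 -m crank '[[0,-0.006,0,0.013,0],[0,-0.01,0,0.022,0],[0,-0.01,0,0.022,0],[0,-0.01,0,0.022,0]]' 12
python3 -m crank '[[0.5,0,0,0,0],[0.5,0,0,0,0],[0.5,0,0,0,0],[0.5,0,0,0,0],[0.5,0,0,0,0]]'
python3 -c "from h import *;s=get_state();print(s['position'],s['torque'])"
```

```text
time: 15.48
position: [0.5315, -0.0932, 0.1676]
tool_rot: [-2.294, -2.145, 0.001]
ft_force: [4.9, 0.5, -8.7]
grip_width: 0.219
grip_force: 10.9
time: 16.1
position: [0.5317, -0.0932, 0.1684]
tool_rot: [2.295, 2.146, -0.0]
ft_force: [0.7, 0.4, 0.5]
grip_width: 0.494
grip_force: 0.0
[ 0.53171785 -0.09324169  0.16842008] [-0.05058138 -0.09332462 -0.01409466]
```

```bash
python3 -m crank '[[0.7,-0.03,0.003,0.07,0],[0.7,-0.1,0.01,0.22,0],[0.7,-0.2,0.02,0.44,0],[0.7,-0.25,0.02,0.7,0],[0.7,-0.25,0.02,0.7,0]]'
python3 -m crank '[[0.7,-0.1,0.5,0.2,0],[0.7,-0.1,0.9,0.2,0],[0.7,-0.1,1,0.2,0],[0.7,-0.1,1,0.2,0],[0.7,-0.1,1,0.2,0]]'
cat > v.py <<'E'
from h import *
snap('top','t10');snap('side','s10')
zb=np.array([-.42,.046,.9063]); a=np.radians(-6.3); R=Ro.from_euler('z',-6.3,degrees=True)*Ro.from_euler('y',-25,degrees=True); o=np.array([.5576,-.0945,.1285])
# wing prism silhouette edges vs image, over rotation and depth
def edge(n,f):
    g=cv2.GaussianBlur(cv2.imread(f'pics/{f}.png'),(3,3),0).astype(float); g=g.mean(2); gx=cv2.Sobel(g,6,1,0);gy=cv2.Sobel(g,6,0,1); return cv2.GaussianBlur(np.hypot(gx,gy),(0,0),.8),load(n,f)
E_=[edge('top','t10'),edge('side','s10')]
out=[]
for phi in range(-110,20,5):
  for D in range(36,58,2):
    sc=0
    for im,c in E_:
        V=[R.apply((Ro.from_euler('z',phi,degrees=True)).apply([sx*.024,sy*.008,h]))+o for h in (.12-D/1e3,) for sx,sy in((1,1),(1,-1),(-1,-1),(-1,1))]
        for i in range(4):
            L=[proj(c,V[i]+(V[(i+1)%4]-V[i])*u) for u in np.linspace(0,1,15)]
            sc+=np.mean(cv2.remap(im.astype('float32'),np.float32([L])[...,0],np.float32([L])[...,1],1))
    out.append((sc,phi,D))
for r in sorted(out)[::-1][:8]: print(r)
E
python3 v.py
```

```text
time: 16.73
position: [0.4834, -0.0892, 0.3139]
tool_rot: [2.288, 2.14, 0.006]
ft_force: [0.3, 0.2, -0.3]
grip_width: 0.699
grip_force: 0.0
time: 17.35
position: [0.4611, 0.1125, 0.3483]
tool_rot: [2.29, 2.15, -0.0]
ft_force: [0.7, -0.5, 0.6]
grip_width: 0.701
grip_force: 0.0
(np.float32(1052.3329), -30, 36)
(np.float32(1050.8468), 0, 42)
(np.float32(1048.565), -5, 40)
(np.float32(1046.7009), 0, 40)
(np.float32(1046.3433), -5, 42)
(np.float32(1042.6099), -35, 36)
(np.float32(1042.1038), 0, 44)
(np.float32(1040.5371), -30, 38)
```

```bash
python3 - <<'E'
from h import *
t=load('top','t10'); s=load('side','s10')
R=Ro.from_euler('z',-6.3,degrees=True)*Ro.from_euler('y',-25,degrees=True); o=np.array([.5576,-.0945,.1285])
for n,c,f in(('top',t,'t10'),('side',s,'s10')):
    q=proj(c,o+R.apply([0,0,.076])); print(n,q,[proj(c,o+R.apply(Ro.from_euler('z',p,degrees=True).apply([.024,0,.076]))).round(1) for p in(0,-85)])
    g=cv2.cvtColor(cv2.imread(f'pics/{f}.png'),cv2.COLOR_BGR2GRAY); x,y=q.round().astype(int)
    for r in g[y-20:y+30,x-26:x+26]: print(''.join(' .:-=+*#%@'[min(9,v//26)] for v in r))
E
```

```text
top [363.12238366 223.0919833 ] [array([364.1, 213.2]), array([373.3, 223.1])]
@@@@@@@@*---=##%@##===+****+==-======--+%%%%%%%%%%%%
@@@@@@@@=--=####%#====+******+-=======--#%%%%%%%%%%%
@@@@@@@@--+######===++*******+=========-+%%%%%%%%%%%
@@@@@@@@=-##%####==+**********+========-+%%%%%%%%%%%
@@@@@@@%-+##%##%%=*****++++*****+========#%%%%%%%%%%
@@@@@@@%-######%%***+++***#**+***+=======*%%%%%%%%%%
@@@@@@@#+#######******########*++*=======+%%%%%%%%%%
@@@@@@@+#######**++*##%%%%%%%###+++=======%%%%%%%%%%
@@@@@@@*#%%####****#%%%%%%%%%%%##++-======#%%%%%%%%%
@@@@@@@##%%###+*+*#%%%%%%%%%%%%%%#*=======#%%%%%%%%%
@@@@@@@#######%+*#%%%%%%%%%%%%%%%%*#======*%%%%%%%%%
@@@@@@@######%@+@%%%%%%%%%%%%%%%%%#*======+%%%%%%%%%
@@@@@@@######@@#@%%%%%%%%%%%%%%%###*======+%%%%%%%%%
@@@@@@@%%%#####%@##################*-=====+%%%%%%%%%
@@@@@@@#%%##%%*%*******************#======*%%%%%%%%%
@@@@@@@@####%@+@********************+=====#%%%%%%%%%
@@@@@@@@######*@********************+=====#%%%%%%%%%
@@@@@@@@%##%###@%###################+=====#%%%%%%%%%
@@@@@@@@%#%%##@@@%%%%%%%%%%%%%%%%%%%+====+%%%%%%%%%%
@@@@@@@@@#%%##
[... 3658 characters left out ...]
+++++++++++
********++*##%%@@@@@@@%######*+---=+++++++++++++++++
***********##%%%@@@@@@%####**+=---=+*+++++++++++++++
************#%%%%@@@@@%##***+=---=+***++++++++++++++
*******####**#%%%%@@@@%#***+=----=+*#**+++++++++++++
*******#####**##%%%@%%#**+==-----=+*#***++++++++++++
*******##########%%%#**++=-------=+*###***++++++++++
*******###%%%%#####**++++=-------=+#####***+++++++++
+*******##%%%%%%%%#*+++++=-------+*#######**++++++++
=+******###%%%%%%%%#***+=-------=+*#######***+++++++
-=+*******##%%%%%%#***+=--------+*##########***++++=
--=+*******####%%##**++=-------=+*###########**+++++
--=++*********####**++=-------=+*##############**+++
---==+***##****##***+=--------=**###############**++
```

```bash
python3 - <<'E'
from h import *
t=load('top','t10'); s=load('side','s10')
R=Ro.from_euler('z',-6.3,degrees=True)*Ro.from_euler('y',-25,degrees=True); o=np.array([.5576,-.0945,.1285])
for n,c,f,m in(('top',t,'t10',(363,223)),('side',s,'s10',(341,189))):
  for p in(-70,-80,-85):
   for D in(40,44,53):
    print(n,p,D,[tuple((proj(c,o+R.apply(Ro.from_euler('z',p,degrees=True).apply([x*.024,y*.008,.12-D/1e3])))-m+[26,20]).round().astype(int).tolist()) for x,y in((1,1),(1,-1),(-1,-1),(-1,1))], (proj(c,o+R.apply([0,0,.08-D/1e3]))-m+[26,20]).round(0))
E
```

```text
top -70 40 [(35, 15), (37, 21), (17, 26), (15, 20)] [26. 16.]
top -70 44 [(35, 14), (37, 21), (17, 26), (15, 19)] [26. 16.]
top -70 53 [(35, 13), (37, 20), (17, 25), (15, 19)] [25. 15.]
top -80 40 [(36, 16), (37, 23), (16, 25), (16, 18)] [26. 16.]
top -80 44 [(36, 16), (37, 22), (16, 24), (16, 18)] [26. 16.]
top -80 53 [(36, 15), (36, 22), (16, 23), (16, 17)] [25. 15.]
top -85 40 [(36, 17), (36, 24), (16, 24), (16, 17)] [26. 16.]
top -85 44 [(36, 17), (36, 23), (16, 23), (16, 17)] [26. 16.]
top -85 53 [(36, 16), (36, 22), (16, 22), (16, 16)] [25. 15.]
side -70 40 [(29, 10), (36, 14), (25, 29), (18, 25)] [21. 28.]
side -70 44 [(29, 11), (35, 15), (24, 30), (18, 26)] [20. 29.]
side -70 53 [(27, 13), (34, 17), (23, 32), (16, 28)] [19. 31.]
side -80 40 [(31, 11), (37, 16), (23, 28), (17, 23)] [21. 28.]
side -80 44 [(31, 12), (36, 17), (22, 29), (17, 24)] [20. 29.]
side -80 53 [(29, 14), (35, 19), (21, 31), (15, 26)] [19. 31.]
side -85 40 [(32, 11), (37, 17), (22, 28), (17, 22)] [21. 28.]
side -85 44 [(32, 12), (37, 18), (21, 29), (16, 23)] [20. 29.]
side -85 53 [(30, 14), (35, 20), (20, 31), (15, 25)] [19. 31.]
```

```bash
python3 -c "
from bench import *
print(close_job())"
```

```text
the job is handed in; nothing more can be done
None
```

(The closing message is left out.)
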